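# Balance the tin carrier and hold it up level

### The job

The right-hand side of the wooden carrier is already loaded with a green tin on top of a blue one. Build the same column on its empty left-hand side so that it balances: set the loose blue tin in the middle of that side, square with the board, then stack the loose green tin squarely on the blue one. Then take the carrier by its grip bar, lift it about 12 cm straight up off the table with all four tins on it, keep it level and still, and finish while still holding it in the air; leave the clay cup and the plaster stopper alone.

Things in the scene. Friction and masses are not known exactly. Their poses are not given: they have to be found in the camera images.
- carrier: Loose wooden carrier, 0.35 kg: board 120 (x) x 300 (y) x 12 mm thick, a 6 mm high strip on top at each y end, a central upright (16 x 52 mm, foot blocks to y = +-37) with a dark grip bar. Origin: centre of the board's underside; z up, y along the length to the empty left-hand side, x away from the robot. Loaded side centred at y = -100 mm, empty side at y = +100 (free from y = 37 to 141)
- carrier_grip (a point): Centre of the carrier's grip bar, 26 (x) x 72 (y) x 32 (z) mm, 151 mm above the board's underside, over its middle. Axes as the carrier. Pinch it from above across the 26 mm (fingers closing along the carrier's x), firmly, about 40 N, so that the carrier (about 0.75 kg loaded) does not swing
- empty_bay (a point): Point on the board's upper face at the middle of the empty left-hand side (carrier x = 0, y = +100 mm, z = 12 mm). Axes as the carrier; a tin set here square has its 60 mm width along the carrier's x
- blue_tin: Loose closed blue tin with a slip lid and a blank paper label, on the table, 60 x 80 x 38 mm high (x, y, z of its own frame), about 100 g; grip it across its 60 mm width (20 N is fine); origin: centre of its underside, z up. Goes on the board first
- green_tin: Loose closed green tin of the same kind, on the table, 60 x 80 x 38 mm high (x, y, z of its own frame), about 100 g; grip it across its 60 mm width (20 N is fine); origin: centre of its underside, z up. Goes on top of the loose blue tin
- blue_tin_loaded: The blue tin already on the right-hand side of the carrier (carrier y = -100 mm), same size and frame as the loose ones. Not to be handled
- green_tin_loaded: The green tin already standing on blue_tin_loaded, same size and frame. Not to be handled
- cup: Bystander: unfired clay cup, 66 mm across, 65 mm high, on the table to the right of the carrier; origin: centre of its underside
- stopper: Bystander: conical plaster stopper, 50 mm across, 33 mm high, on the table near the cup; origin: centre of its underside
Not all that is in view belongs to the job. What is shaped like the blue_tin but pink is not meant.

How it is judged:
On the way, in this order (a step that is already met when the one before it is completed fails the run):
1. the blue tin stands in the middle of the empty side, square with the board and let go, with the carrier on the table (x of blue_tin in the frame of carrier between -0.015 and 0.015 m and y of blue_tin in the frame of carrier between 0.085 and 0.115 m and z of blue_tin in the frame of carrier between 0.006 and 0.018 m and angle between the x axis of blue_tin and the x axis of carrier, either way round below 0.14 rad and angle between the z axis of blue_tin and the z axis of carrier, either way round below 0.08 rad and contact force between the fingers and blue_tin below 0.1 N and height (world z) of carrier below 0.01 m), for 0.2 s.
2. the green tin stands squarely on the blue one and is let go, with the carrier on the table (all of step 1 and x of green_tin in the frame of blue_tin between -0.009 and 0.009 m and y of green_tin in the frame of blue_tin between -0.009 and 0.009 m and z of green_tin in the frame of blue_tin between 0.033 and 0.043 m and angle between the x axis of green_tin and the x axis of blue_tin, either way round below 0.12 rad and angle between the z axis of green_tin and the z axis of carrier, either way round below 0.08 rad and contact force between the fingers and green_tin below 0.1 N), for 0.2 s.
3. the loaded carrier is held by the gripper in the air, level and still, both columns in place (height (world z) of carrier between 0.08 and 0.25 m and angle between carrier's own z axis and vertical below 0.09 rad and linear speed of carrier below 0.025 m/s and angular speed of carrier below 0.12 rad/s and contact force between the fingers and carrier above 2 N and contact force between the fingers and blue_tin below 0.1 N and contact force between the fingers and green_tin below 0.1 N and contact force between the fingers and blue_tin_loaded below 0.1 N and contact force between the fingers and green_tin_loaded below 0.1 N and x of blue_tin in the frame of carrier between -0.015 and 0.015 m and y of blue_tin in the frame of carrier between 0.085 and 0.115 m and z of blue_tin in the frame of carrier between 0.006 and 0.018 m and angle between the x axis of each of blue_tin, blue_tin_loaded, green_tin_loaded and the x axis of carrier, either way round below 0.14 rad and angle between the z axis of each of blue_tin, green_tin, blue_tin_loaded, green_tin_loaded and the z axis of carrier, either way round below 0.08 rad and x of green_tin in the frame of blue_tin between -0.009 and 0.009 m and y of green_tin in the frame of blue_tin between -0.009 and 0.009 m and z of green_tin in the frame of blue_tin between 0.033 and 0.043 m and angle between the x axis of green_tin and the x axis of blue_tin, either way round below 0.12 rad and x of blue_tin_loaded in the frame of carrier between -0.015 and 0.015 m and y of blue_tin_loaded in the frame of carrier between -0.115 and -0.085 m and z of blue_tin_loaded in the frame of carrier between 0.006 and 0.018 m and x of green_tin_loaded in the frame of carrier between -0.015 and 0.015 m and y of green_tin_loaded in the frame of carrier between -0.115 and -0.085 m and z of green_tin_loaded in the frame of carrier between 0.044 and 0.056 m), for 0.5 s.
At the end, for the whole second after the job is handed in: Gripper holds the carrier 80 to 250 mm up, tilt under 0.09 rad, still (25 mm/s, 0.12 rad/s), touching no tin; blue tin within 15 mm of the left middle, 0.14 rad of square; green on it within 9 mm, 0.12 rad; right-hand tins still stacked within 15 mm (all of step 3); the arm keeps its last pose, push and grip.
It fails at once if a tin is tipped over (angle between any of blue_tin, green_tin, blue_tin_loaded, green_tin_loaded's own z axis and vertical above 0.5 rad).
It fails at once if the carrier is tipped steeply (angle between carrier's own z axis and vertical above 0.3 rad).
It fails at once if the cup or stopper is pushed away (distance of any of cup, stopper from where it was at the start of the episode above 0.03 m).
It also fails if it takes over 66 s, if anything falls off the work surface, if the arm or the gripper's body presses on something with over 40 N, if the wrist force passes 120 N, or if a joint passes its speed limit or range.

### The arm

A 6-joint arm with a two-finger parallel gripper is mounted at the origin on the work surface; the furniture and walls round the work are solid. World frame = base frame: x ahead of the robot, y to its left, z up, the work surface at z = 0. Lengths are in m, angles in rad, forces in N, time in s.
With the tool pointing down it reaches from about 0.25 to 0.8 m from the base axis. Payload 3.9 kg.
Tool frame: the origin (TCP) lies at the very end of the fingers, on their centre line; the grasp point (between the pads) lies 19 mm behind it; z points along the fingers, y is the line along which they close (so a half turn about z gives the same grasp; the last joint's range is limited). The gripper opens to 85 mm and grips with 20 to 120 N. Pads are 22 mm wide; open, the fingers measure 114 mm over their backs; the gripper's body (76 mm by 85 mm) begins 54 mm behind the grasp point. The pads swing forward as they close: fully open they stand 13 mm farther back than shut.
Start: joints at [-1.318, 0.26, -0.138, 1.173, 0, 1.571], TCP at [0.131, -0.508, 0.231] pointing down, gripper open.
Joint ranges: [-2.78, 2.78], [-0.83, 1.72], [-1.28, 1.37], [-1.9, 2.12], [-1.57, 1.48], [-3.14, 3.14]. Speed limits (rad/s): [2.57, 2.57, 3.14, 3.14, 3.14, 3.14].

### API

Orientations are given as a rotation vector (axis times angle).
In Python, from workcell import * gives the robot as it stands.
- The arm moves only by the shell command python3 -m inch 'ROWS'. ROWS is JSON, a list of rows, each a list of 7 numbers: the shift along the tool's x, y, z in cm, then the turn, a rotation vector about the tool's x, y, z in rad, then the closure, from 0 (fully open) to 1 (shut). A call has 1 to 8 rows; each row is the pose to reach, as a shift and turn from the pose commanded when the call began, along the tool's axes at that moment; what a row does not reach only later rows make up. A row lasts 1/8 s, in which the tool goes at most 62.5 mm and 10.7 degrees, less where a joint would pass 70% of its speed; a pose out of reach is approached as far as the arm can. A call with a gripper value outside its range is refused whole. The fingers move at their own pace and stop on an object; the grip force is fixed at half the most. Time passes only in rows, so rows that repeat a pose let the fingers close. It gives the time, the measured TCP pose, the force, the opening and the grip force at its end, in the units of the state.
- get_state(): the state, without advancing time (a new reading comes with each control period).
- read_camera(name): name is "scene" or "side" or "wrist"; returns a dict with "frame" (420x560x3 uint8, blue, green, red), "fx", "fy", "cx", "cy" (pixels), "k1" (the pictures are not rectified: a ray, as slopes to the right and down, at radius r is drawn at 1 + k1 r^2 times it, then the intrinsics apply), "pose" (4x4, takes a point from camera to world coordinates). Camera axes: x right, y down, z forward; pixel columns grow to the right and rows downward; lengths in m; the calibration is good to about 2 mm. A picture is of the moment at which its call begins. There is no depth.
- finish_job(): hands the job in; it is judged then, once.
Trained networks look in a picture, given as the dict that the camera call returned (one of the last four; its "shot" number tells which), for a name from the list of things; names that differ only in an ending like _2 or _b are one class to them, and where a whole thing is asked for, a point or a joint stands for the part that bears it (a point fixed in the world has none). Each returns a list of dicts, best first, with "p" (0 to 1); they miss things now and then, are a little off and sometimes report something else, mostly with a low value. They report only what shows in the picture. A call takes as long as a camera call. They do not tell look-alikes from the thing itself.
- recognise(thing, picture): "rect" ([left, top, width, height] in pixels, round what is visible of it).
The state is a dict: "time_s": time; "joint_pos": joint angles; "qd": joint speeds; "joint_efforts": joint torques, N m; "eef_pos": TCP position; "orientation": TCP orientation; "ft_force": force on the tool from outside, world axes, zero at the start; "moment": the same for the moment, N m; "width": finger opening in m; "grip_force": force on a finger pad.
Only numpy, scipy, OpenCV 4.12 (cv2) and the standard library are available. Lean on these libraries where they do the work, as an engineer would, in place of code of your own. Each camera call takes 0.05 s, during which the arm holds its last target. There are 200 camera calls.

## Working session

There is one attempt and no reset: what is moved stays moved. The work goes in short steps, Python scripts to look and compute and a shell command to move; the robot and the scene stay as the last step left them, time stands still between calls to the robot, and variables do not carry over. Pictures are saved under pics/ and viewed, at most 10 in all, crops included, and the job is handed in when it is done.

```bash
mkdir -p pics
cat > h.py <<'E'
from workcell import *
import numpy as np, cv2
from scipy.spatial.transform import Rotation as R
def D(c): return np.array([c['k1'],0,0,0,0.])
def K(c): return np.array([[c['fx'],0,c['cx']],[0,c['fy'],c['cy']],[0,0,1.]])
def ray(c,uv):
    # invert x_d = x(1+k1 r^2)
    uv=np.atleast_2d(np.array(uv,float)); p=cv2.undistortPoints(uv.reshape(-1,1,2),K(c),D(c)).reshape(-1,2)
    d=np.c_[p,np.ones(len(p))]@np.array(c['pose'])[:3,:3].T
    return np.array(c['pose'])[:3,3],d
def onz(c,uv,z):
    o,d=ray(c,uv); return o+d*((z-o[2])/d[:,2])[:,None]
def proj(c,P):
    T=np.linalg.inv(np.array(c['pose'])); q=np.atleast_2d(P)@T[:3,:3].T+T[:3,3]
    return cv2.projectPoints(q.reshape(-1,1,3),np.zeros(3),np.zeros(3),K(c),D(c))[0].reshape(-1,2)
E
python3 - <<'E'
from h import *
s=get_state(); print({k:np.round(v,3) for k,v in s.items()})
for n in ["scene","side","wrist"]:
    c=read_camera(n); cv2.imwrite(f"pics/{n}0.png",c['frame'])
    print(n,c['fx'],c['k1'],np.round(c['pose'],3).tolist())
    if n=="wrist": continue
    for t in ["carrier","carrier_grip","blue_tin","green_tin","cup","stopper"]:
        print(t,[(np.round(r['rect']).tolist(),round(r['p'],2)) for r in recognise(t,c)])
E
```

```text
{'time_s': np.float64(0.0), 'joint_pos': array([-1.318,  0.261, -0.139,  1.173, -0.   ,  1.571]), 'qd': array([-0.   ,  0.001,  0.001, -0.   ,  0.   , -0.   ]), 'joint_efforts': array([ 1.0000e-03, -4.0568e+01,  2.5392e+01,  1.9000e-02,  0.0000e+00,
       -0.0000e+00]), 'eef_pos': array([ 0.131, -0.508,  0.23 ]), 'orientation': array([-3.115, -0.396,  0.   ]), 'ft_force': array([-0.3  ,  0.131,  0.158]), 'moment': array([0.044, 0.021, 0.03 ]), 'grip_force': np.float64(0.0), 'width': np.float64(0.086)}
scene 524.0708959802674 -0.1353803651190943 [[0.861, -0.279, 0.425, -0.256], [-0.509, -0.471, 0.721, -1.056], [-0.001, -0.837, -0.547, 0.904], [0.0, 0.0, 0.0, 1.0]]
carrier [([263.0, 200.0, 96.0, 55.0], 0.63), ([393.0, 280.0, 17.0, 17.0], 0.4)]
carrier_grip [([263.0, 201.0, 98.0, 55.0], 0.64)]
blue_tin [([265.0, 170.0, 20.0, 24.0], 0.91)]
green_tin [([220.0, 178.0, 28.0, 22.0], 0.58)]
cup [([366.0, 277.0, 26.0, 29.0], 0.62)]
stopper [([391.0, 280.0, 18.0, 17.0], 0.78)]
side 392.16874762974044 -0.08983631956229911 [[-0.916, -0.167, 0.366, -0.046], [-0.402, 0.405, -0.821, 0.929], [-0.011, -0.899, -0.438, 0.598], [0.0, 0.0, 0.0, 1.0]]
carrier []
carrier_grip []
blue_tin [([170.0, 263.0, 34.0, 30.0], 0.93), ([257.0, 303.0, 45.0, 43.0], 0.64)]
green_tin [([216.0, 277.0, 34.0, 34.0], 0.78)]
cup [([294.0, 176.0, 13.0, 20.0], 0.89)]
stopper [([272.0, 182.0, 13.0, 10.0], 0.54), ([208.0, 180.0, 71.0, 87.0], 0.39)]
wrist 291.1401664780975 -0.0029085640387680107 [[0.251, -0.921, -0.3, 0.208], [-0.968, -0.238, -0.079, -0.488], [0.001, 0.31, -0.951, 0.374], [0.0, 0.0, 0.0, 1.0]]
```

View pics/scene0.png

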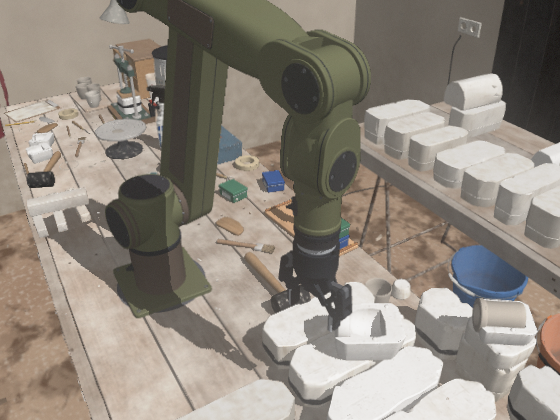

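View pics/side0.png

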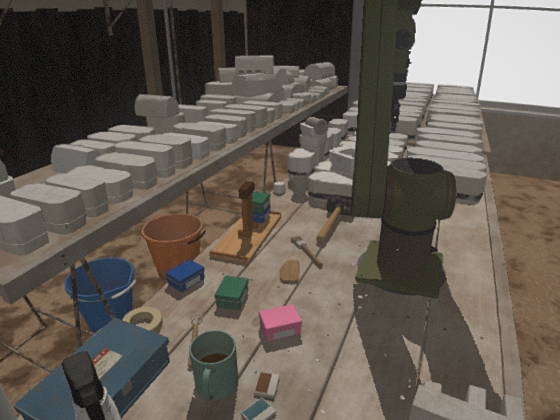

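The side view shows the blue tin at (186,277), the green tin at (232,293), and the carrier at (248,235) with its grip at (247,190). It also shows the pink look-alike at (280,322). The one meant is the blue one at (186,277), because the pink one is excluded and the other blue tin is on the loaded side.

Run:
```python
from h import *
c=read_camera("side"); s=read_camera("scene")
for n,p in dict(blue=[186,270],green=[233,286],pink=[281,316]).items(): print(n,onz(c,p,.038).round(3))
print("scene blue, green",onz(s,[273,179],.038).round(3),onz(s,[233,186],.038).round(3))
print("carrier board corners side",onz(c,[[212,258],[241,262],[282,214]],.012).round(3))
print("grip",onz(c,[247,186],.167).round(3), "cup",onz(c,[279,184],.065).round(3))
cr=c['frame'][160:350,140:320]; cv2.imwrite("pics/crop1.png",cv2.resize(cr,None,fx=3.1,fy=3.1,interpolation=cv2.INTER_CUBIC))
```

```text
blue [[0.49  0.278 0.038]]
green [[0.349 0.289 0.038]]
pink [[0.205 0.341 0.038]]
scene blue, green [[0.49  0.257 0.038]] [[0.356 0.284 0.038]]
carrier board corners side [[ 0.483  0.171  0.012]
 [ 0.4    0.158  0.012]
 [ 0.41  -0.151  0.012]]
grip [[0.452 0.007 0.167]] cup [[ 0.472 -0.271  0.065]]
```

View pics/crop1.png

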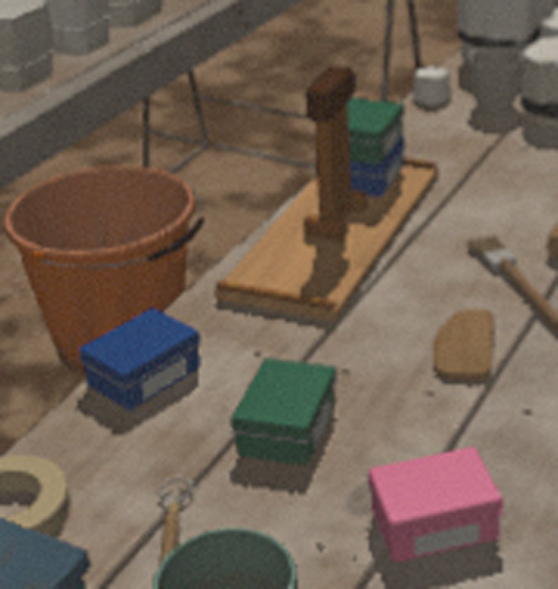

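The crop confirms it: blue tin at about (0.49, 0.27), green at about (0.35, 0.287), pink farther left, and the carrier near (0.45, 0.0). I'll raise the arm and go over them with the wrist camera.

```bash
python3 -m inch '[[0,0,-5,0,0,0,0],[0,0,-10,0,0,0,0],[3,-4,-11,0,0,0.04,0],[6,-8,-11,0,0,0.08,0],[9,-12,-11,0,0,0.12,0],[12,-16,-11,0,0,0.16,0],[15,-20,-11,0,0,0.2,0],[18,-24,-11,0,0,0.25,0]]'
```

```text
time_s: 1.85
eef_pos: [0.2459, -0.2295, 0.3415]
orientation: [3.141, 0.001, 0.001]
ft_force: [1.2, -0.4, 0.4]
width: 0.0852
grip_force: 0.0
```

```bash
python3 -m inch '[[2,-5,0,0,0,0,0],[4,-10,0,0,0,0,0],[6,-15,0,0,0,0,0],[8,-20,0,0,0,0,0],[10,-25,0,0,0,0,0],[12,-30,0,0,0,0,0],[14,-35,0,0,0,0,0],[15,-38,0,0,0,0,0]]'
python3 - <<'E'
from h import *
c=read_camera("wrist"); c=read_camera("wrist"); cv2.imwrite("pics/w1.png",c['frame']); np.save("w1.npy",c,allow_pickle=True)
print(np.round(c['pose'],3).tolist())
for t in ["carrier_grip","carrier","blue_tin","green_tin"]:
    print(t,[(np.round(r['rect']).tolist(),round(r['p'],2)) for r in recognise(t,c)])
E
```

```text
time_s: 2.85
eef_pos: [0.3928, 0.0413, 0.3413]
orientation: [-3.091, -0.103, 0.005]
ft_force: [0.6, -0.3, -0.0]
width: 0.0853
grip_force: 0.0
[[0.067, -0.948, -0.313, 0.474], [-0.997, -0.078, 0.024, 0.04], [-0.048, 0.31, -0.95, 0.483], [0.0, 0.0, 0.0, 1.0]]
carrier_grip [([225.0, 81.0, 201.0, 90.0], 0.9)]
carrier [([222.0, 84.0, 202.0, 80.0], 0.58)]
blue_tin [([106.0, 59.0, 68.0, 60.0], 0.72), ([89.0, 231.0, 57.0, 55.0], 0.58)]
green_tin [([105.0, 162.0, 64.0, 43.0], 0.86)]
```

View pics/w1.png

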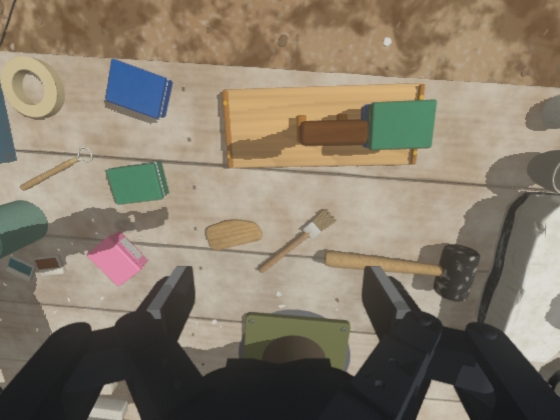

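The wrist view shows the blue tin at (139,89), the green tin at (136,184), the pink one at (117,259), the carrier board from (225,90) to (422,165) and the grip bar at (335,132). I'll fit these with the known models.

```bash
cat > fit.py <<'E'
from h import *
from scipy.optimize import minimize, least_squares
HS={'blue':((100,110,40),(130,255,255)),'green':((60,60,25),(95,255,255))}
def box(x,y,z,a,w=.06,l=.08,h=.038):
    P=np.array([[i*w/2,j*l/2,k*h] for i in(-1,1) for j in(-1,1) for k in(0,1)])
    return P@R.from_euler('z',a).as_matrix().T+[x,y,z]
def fit(c,col,p0,z=0.,pad=20):
    """fit tin (x,y,yaw) by silhouette overlap near p0"""
    hsv=cv2.cvtColor(c['frame'],cv2.COLOR_BGR2HSV); m=cv2.inRange(hsv,*HS[col])
    q=proj(c,box(p0[0],p0[1],z,p0[2])); lo=q.min(0)-pad;hi=q.max(0)+pad
    w=np.zeros_like(m); w[max(0,int(lo[1])):int(hi[1]),max(0,int(lo[0])):int(hi[0])]=1; m=m*w
    m=cv2.morphologyEx(m,cv2.MORPH_CLOSE,np.ones((9,9)))
    m=cv2.morphologyEx(m,cv2.MORPH_OPEN,np.ones((5,5)))
    def cost(v):
        h=cv2.convexHull(proj(c,box(v[0],v[1],z,v[2])).astype(np.float32))
        im=np.zeros_like(m); cv2.fillConvexPoly(im,np.round(h*16).astype(np.int32),255,shift=4)
        return cv2.absdiff(im,m).sum()/255/max(1,(m>0).sum())
    best=None
    for a in (p0[2],p0[2]+.35,p0[2]-.35):
        r=minimize(cost,[p0[0],p0[1],a],method='Nelder-Mead',options=dict(initial_simplex=[[p0[0],p0[1],a],[p0[0]+.02,p0[1],a],[p0[0],p0[1]+.02,a],[p0[0],p0[1],a+.25]]))
        if best is None or r.fun<best.fun: best=r
    return best.x.round(4),round(best.fun,3)
def carrier(c,uv,pts):
    def f(v):
        P=np.array(pts)@R.from_euler('z',v[2]).as_matrix().T+[v[0],v[1],0]
        return (proj(c,P)-uv).ravel()
    r=least_squares(f,[.45,0,0]); return r.x.round(4),r.fun.reshape(-1,2).round(1).tolist()
E
python3 - <<'E'
from fit import *
c=read_camera("wrist"); np.save("w1.npy",c,allow_pickle=True); cv2.imwrite("pics/w2.png",c['frame'])
s=get_state();print(s['eef_pos'].round(4) if hasattr(s['eef_pos'],'round') else s['eef_pos'],np.round(s['orientation'],3))
print(fit(c,'blue',[.49,.27,0])); print(fit(c,'green',[.35,.287,0]))
c0=c
v=c['frame'].copy()
cv2.imwrite("pics/w2c.png",cv2.resize(v[40:220,60:460],None,fx=2,fy=2,interpolation=cv2.INTER_CUBIC))
E
```

```text
[0.3917 0.0408 0.3415] [-3.091 -0.101  0.005]
(array([ 0.4961,  0.2731, -0.2307]), np.float64(0.167))
(array([0.3534, 0.287 , 0.2991]), np.float64(0.192))
```

View pics/w2c.png

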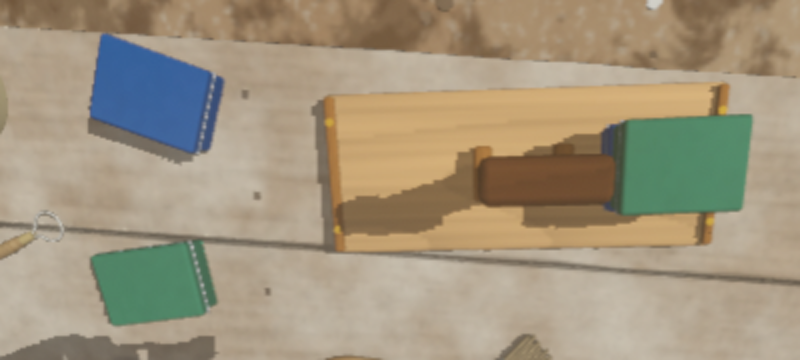

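```bash
cat >> fit.py <<'E'
def goto(x,y,z,yaw=0,c=0):
    """print shift (cm, tool axes) and turn from measured pose to tool-down pose with tool x at yaw (world)"""
    s=get_state(); R0=R.from_rotvec(s['orientation']); Rt=R.from_euler('z',yaw)*R.from_euler('x',np.pi)
    d=R0.inv().apply(np.array([x,y,z])-s['eef_pos'])*100
    print('at',np.round(s['eef_pos'],4),'joints',np.round(s['joint_pos'],2),'w',round(float(s['width']),4))
    print('shift',d.round(2),'turn',(R0.inv()*Rt).as_rotvec().round(3))
E
python3 - <<'E'
from fit import *
c=np.load("w1.npy",allow_pickle=True).item()
uv=np.array([[326,97],[338,251],[728,84],[711,243],[480,157],[480,204]])/2+[60,40]
P=[[.06,.15,.018],[-.06,.15,.018],[.06,-.15,.018],[-.06,-.15,.018],[.013,.036,.167],[-.013,.036,.167]]
print(carrier(c,uv,P))
goto(.36,.24,.30)
E
```

```text
(array([ 0.4601, -0.0051,  0.0918]), [[-2.3, -2.0], [-1.9, 1.3], [2.9, -2.2], [1.3, 1.9], [-0.2, -0.2], [-0.1, 2.0]])
at [0.3917 0.0408 0.3415] joints [ 0.06  0.01 -0.16  1.41  0.05  3.14] w 0.0856
shift [ -1.85 -19.86   5.12] turn [-0.048  0.003  0.065]
```

Run:
```python
from fit import *
goto(.42,.18,.32,1.57)
```

```text
at [0.3917 0.0408 0.3415] joints [ 0.06  0.01 -0.16  1.41  0.05  3.14] w 0.0856
shift [  3.74 -13.58   2.8 ] turn [-0.04  -0.035 -1.504]
```

```bash
python3 -m inch '[[0.5,-2,0.4,0,0,-0.18,0],[1,-4,0.8,-0.01,-0.01,-0.36,0],[1.5,-6,1.2,-0.02,-0.02,-0.54,0],[2,-8,1.6,-0.02,-0.02,-0.72,0],[2.5,-10,2,-0.03,-0.03,-0.9,0],[3,-12,2.4,-0.03,-0.03,-1.08,0],[3.7,-13.6,2.8,-0.04,-0.035,-1.26,0],[3.7,-13.6,2.8,-0.04,-0.035,-1.44,0]]' && python3 -m inch '[[0,0,0,0,0,-0.06,0],[0,0,0,0,0,-0.06,0],[0,0,0,0,0,-0.06,0]]'
python3 - <<'E'
from fit import *
c=read_camera("wrist"); np.save("w3.npy",c,allow_pickle=True)
goto(.42,.18,.32,1.57)
print(fit(c,'blue',[.496,.273,-.25])); print(fit(c,'green',[.353,.287,.15]))
v=c['frame'].copy()
cv2.imwrite("pics/w3.png",cv2.resize(v,None,fx=1.4,fy=1.4,interpolation=cv2.INTER_CUBIC))
E
```

```text
time_s: 4.2
eef_pos: [0.42, 0.1814, 0.3197]
orientation: [-2.283, -2.156, 0.002]
ft_force: [0.1, 0.4, -0.5]
width: 0.0852
grip_force: 0.0
time_s: 4.58
eef_pos: [0.4199, 0.1804, 0.3201]
orientation: [-2.227, -2.215, 0.001]
ft_force: [0.6, -0.5, -0.5]
width: 0.0856
grip_force: 0.0
at [0.4199 0.1805 0.3201] joints [ 0.41  0.12 -0.09  1.36  0.    1.98] w 0.0854
shift [-0.05  0.01  0.01] turn [-0.001 -0.    -0.004]
(array([ 0.4968,  0.2726, -0.3259]), np.float64(0.168))
(array([0.3539, 0.2859, 0.2074]), np.float64(0.139))
```

View pics/w3.png

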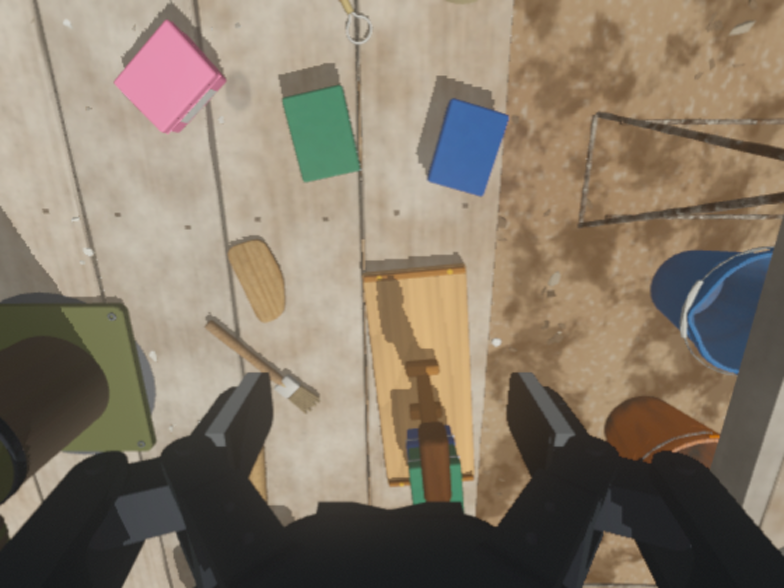

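Top view: blue lid at about (468,147), green at about (322,134), pink at (170,77), carrier left end (364,277)-(465,265) in the 1.4x picture.

Run:
```python
from fit import *
c=np.load("w3.npy",allow_pickle=True).item()
top=[[-.03,.04,.038],[.03,.04,.038],[.03,-.04,.038],[-.03,-.04,.038]]
for q in ([[451,98],[508,115],[484,195],[428,181]],[[284,97],[342,86],[360,171],[304,182]]):
    print(carrier(c,np.array(q)/1.4,top))
q=np.array([[364,277],[465,265],[473,483],[389,487]])/1.4
print(carrier(c,q,[[-.06,.15,.018],[.06,.15,.018],[.06,-.15,.018],[-.06,-.15,.018]]))
```

```text
(array([ 0.4967,  0.2731, -0.2496]), [[-0.8, -0.8], [1.5, -0.9], [-0.0, 1.3], [-0.7, 0.7]])
(array([0.3553, 0.2859, 0.1781]), [[-1.4, 0.1], [1.4, -1.2], [0.9, 0.6], [-0.9, 0.8]])
(array([ 0.4609, -0.0052,  0.0902]), [[-2.0, -0.7], [1.8, 0.9], [1.7, -1.0], [-1.5, 1.0]])
```

```bash
python3 -m inch '[[2.5,2,4,0,0,0.07,0],[5,4,8,0,0,0.14,0],[7.5,6,12,0,0,0.2,0],[9.3,7.7,16,0,0,0.25,0],[9.3,7.7,20,0,0,0.25,0],[9.3,7.7,22,0,0,0.25,0],[9.3,7.7,22,0,0,0.25,0],[9.3,7.7,22,0,0,0.25,0]]'
python3 - <<'E'
from fit import *
c=read_camera("wrist"); np.save("w4.npy",c,allow_pickle=True)
goto(.4967,.2731,.008,1.321)
v=c['frame'].copy()
for a in ((.4967,.2731,-.25),):
    for p in proj(c,box(a[0],a[1],0,a[2])): cv2.circle(v,tuple(int(round(i)) for i in p),3,(0,0,255),1)
cv2.imwrite("pics/w4.png",v)
E
```

```text
time_s: 5.62
eef_pos: [0.4978, 0.2736, 0.1008]
orientation: [-2.485, -1.921, -0.001]
ft_force: [0.5, -1.0, 1.2]
width: 0.0854
grip_force: 0.0
at [0.4981 0.2738 0.1012] joints [ 0.5   0.42 -0.26  0.89  0.    2.33] w 0.0853
shift [-0.11 -0.12  9.32] turn [ 0.    -0.001 -0.005]
```

View pics/w4.png

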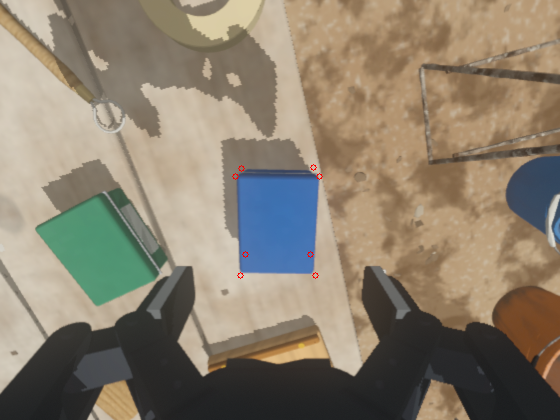

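Blue tin's lid (238-320, 174-273) sits on the model and is centred between the fingers. Descending and gripping.

```bash
python3 -m inch '[[-0.1,-0.1,4,0,0,0,0],[-0.1,-0.1,7,0,0,0,0],[-0.1,-0.1,9.3,0,0,0,0],[-0.1,-0.1,9.3,0,0,0,0],[-0.1,-0.1,9.3,0,0,0,1],[-0.1,-0.1,9.3,0,0,0,1],[-0.1,-0.1,9.3,0,0,0,1],[-0.1,-0.1,9.3,0,0,0,1]]' && python3 -m inch '[[0,0,0,0,0,0,1],[0,0,0,0,0,0,1],[0,0,-3,0,0,0,1],[0,0,-6,0,0,0,1],[0,0,-10,0,0,0,1],[0,0,-13,0,0,0,1],[0,0,-13,0,0,0,1],[0,0,-13,0,0,0,1]]'
python3 - <<'E'
from fit import *
C=np.array([.4607,-.0052]);a=.0907
b=C+R.from_euler('z',a).as_matrix()[:2,:2]@[0,.1]; print('bay',b)
c=read_camera("wrist"); np.save("w5.npy",c,allow_pickle=True); cv2.imwrite("pics/w5.png",c['frame'])
goto(b[0],b[1],.06,a+np.pi/2)
E
```

```text
time_s: 6.68
eef_pos: [0.4975, 0.2736, 0.0089]
orientation: [-2.485, -1.922, -0.005]
ft_force: [0.5, 1.0, 8.0]
width: 0.059
grip_force: 66.0
time_s: 7.68
eef_pos: [0.4953, 0.2723, 0.1362]
orientation: [-2.484, -1.921, 0.003]
ft_force: [0.1, -0.5, -1.8]
width: 0.0591
grip_force: 65.2
bay [0.45164243 0.09438896]
at [0.4949 0.2721 0.1356] joints [ 0.5   0.39 -0.21  0.98  0.    2.33] w 0.059
shift [-18.27   0.3    7.59] turn [-0.003  0.002 -0.345]
```

View pics/w5.png

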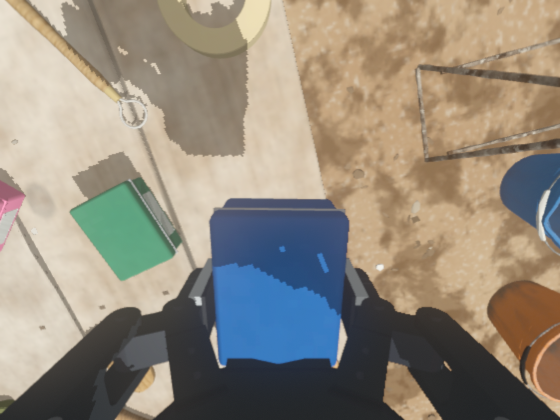

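The blue tin is held square (lid 210-348). Carrying it over the bay and measuring the carrier again from there.

```bash
python3 -m inch '[[-4,0,0,0,0,-0.08,1],[-8,0.1,0,0,0,-0.16,1],[-12,0.2,0,0,0,-0.24,1],[-15.5,0.3,0,0,0,-0.3,1],[-18.3,0.3,0,0,0,-0.345,1],[-18.3,0.3,0,0,0,-0.345,1],[-18.3,0.3,0,0,0,-0.345,1]]'
python3 - <<'E'
from fit import *
c=np.load("w5.npy",allow_pickle=True).item()
# tin in hand: far lid edge, seen at w5 row 200..211
T=[.4949,.2721]; yaw=-.25
print('pred far lid top edge',proj(c,box(T[0],T[1],.1276,yaw)).round(0).tolist())
c=read_camera("wrist"); np.save("w6.npy",c,allow_pickle=True)
p=np.array([.4516,.0944]); 
Q=np.array([[-.06,.15,.018],[.06,.15,.018],[-.06,.15,0],[.06,.15,0]])@R.from_euler('z',.0907).as_matrix().T+[.4607,-.0052,0]
print('pred corners',proj(c,Q).round(1).tolist())
v=c['frame']; cv2.imwrite("pics/w6.png",v)
goto(.4516,.0944,.0215,.0907+np.pi/2)
E
```

```text
time_s: 8.6
eef_pos: [0.4526, 0.0951, 0.1362]
orientation: [-2.117, -2.318, 0.002]
ft_force: [-0.3, 0.0, -1.0]
width: 0.0586
grip_force: 65.1
pred far lid top edge [[230.0, 320.0], [218.0, 370.0], [221.0, 195.0], [204.0, 219.0], [326.0, 320.0], [338.0, 370.0], [333.0, 195.0], [350.0, 219.0]]
pred corners [[209.4, 152.6], [345.1, 152.8], [213.7, 150.4], [341.0, 150.5]]
at [0.4529 0.0954 0.1364] joints [ 0.21  0.22 -0.45  0.9   0.    1.69] w 0.0591
shift [-0.09 -0.11 11.49] turn [-0.002 -0.     0.001]
```

View pics/w6.png

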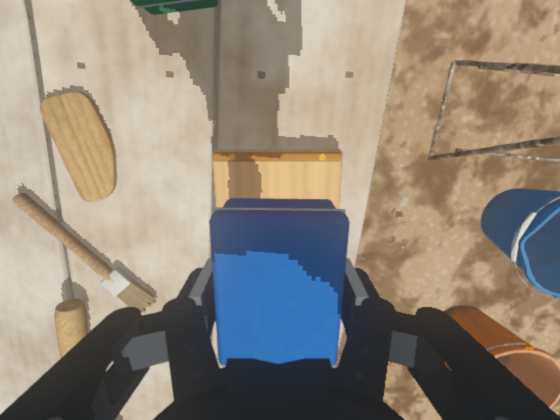

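The board's end corners are at (213,151) and (341,151). That is the predicted position but about 6% narrower, so I'll check the scale with a joint fit over three views before setting down.

Run:
```python
from fit import *
L=lambda n:np.load(n,allow_pickle=True).item()
w1,w3,w6=L("w1.npy"),L("w3.npy"),L("w6.npy")
S=.018
obs=[(w1,np.array([[326,97],[338,251],[728,84],[711,243],[480,157],[480,204]])/2+[60,40],[[.06,.15,S],[-.06,.15,S],[.06,-.15,S],[-.06,-.15,S],[.013,.036,.167],[-.013,.036,.167]]),
(w3,np.array([[364,277],[465,265],[473,483],[389,487]])/1.4,[[-.06,.15,S],[.06,.15,S],[.06,-.15,S],[-.06,-.15,S]]),
(w6,np.array([[213,151],[341,151]]),[[-.06,.15,S],[.06,.15,S]])]
def f(v,full=False):
    out=[]
    for c,uv,P in obs:
        c=dict(c); 
        if len(v)>3: c['fx']*=v[3]; c['fy']*=v[3]
        if len(v)>4:
            T=np.array(c['pose']); T[:3,3]+=T[:3,:3]@np.array(v[4:7]); c['pose']=T
        Q=np.array(P)@R.from_euler('z',v[2]).as_matrix().T+[v[0],v[1],0]
        out.append((proj(c,Q)-uv).ravel())
    return np.concatenate(out)
for v0 in ([.46,0,.09],[.46,0,.09,1],[.46,0,.09,1,0,0,0]):
    r=least_squares(f,v0,x_scale=.01); print(r.x.round(4),round(r.cost,1),r.fun.round(1).tolist()[-6:])
```

```text
[ 0.4603 -0.0047  0.0908] 43.5 [-1.8, 0.8, -4.0, 1.1, 3.8, 1.2]
[ 0.4614 -0.0048  0.0939  0.9859] 31.3 [-0.9, -1.1, -2.3, 2.4, 3.5, 2.0]
[ 4.6010e-01 -5.5000e-03  9.1900e-02  1.0284e+00 -8.0000e-04  2.7000e-03
 -1.9600e-02] 21.3 [-1.4, -1.2, -0.6, 1.6, 1.1, 1.5]
```

```bash
python3 -m inch '[[-0.1,-0.1,4,0,0,0,1],[-0.1,-0.1,8,0,0,0,1],[-0.1,-0.1,10,0,0,0,1],[-0.1,-0.1,11,0,0,0,1],[-0.1,-0.1,11.3,0,0,0,1],[-0.1,-0.1,11.3,0,0,0,1]]' ; python3 -m inch '[[0,0,0.1,0,0,0,1],[0,0,0.1,0,0,0,1]]'
```

```text
time_s: 9.4
eef_pos: [0.4524, 0.094, 0.0244]
orientation: [-2.118, -2.32, 0.0]
ft_force: [-0.7, 0.2, -1.3]
width: 0.0592
grip_force: 65.2
time_s: 9.65
eef_pos: [0.4522, 0.0938, 0.0234]
orientation: [-2.118, -2.32, 0.0]
ft_force: [-0.2, -0.2, -0.9]
width: 0.0588
grip_force: 65.2
```

```bash
python3 -m inch '[[0,0,0.1,0,0,0,1],[0,0,0.1,0,0,0,1]]'; python3 -m inch '[[0,0,0.1,0,0,0,1],[0,0,0.1,0,0,0,1]]'; python3 -m inch '[[0,0,0.05,0,0,0,1],[0,0,0.05,0,0,0,1]]'
```

```text
time_s: 9.9
eef_pos: [0.4517, 0.0936, 0.022]
orientation: [-2.118, -2.319, 0.002]
ft_force: [0.8, -0.1, -0.7]
width: 0.0589
grip_force: 65.2
time_s: 10.15
eef_pos: [0.4518, 0.0936, 0.021]
orientation: [-2.118, -2.319, 0.001]
ft_force: [-0.2, -0.3, 0.4]
width: 0.0594
grip_force: 65.3
time_s: 10.4
eef_pos: [0.4518, 0.0936, 0.021]
orientation: [-2.118, -2.32, 0.001]
ft_force: [-2.3, -0.3, 5.2]
width: 0.059
grip_force: 65.9
```

Contact at 0.021, as predicted. Releasing, retreating straight up, then looking.

```bash
python3 -m inch '[[0,0,0,0,0,0,0.1],[0,0,0,0,0,0,0],[0,0,0,0,0,0,0],[0,0,-4,0,0,0,0],[0,0,-9,0,0,0,0],[0,0,-14,0,0,0,0],[0,0,-18,0,0,0,0],[0,0,-18,0,0,0,0]]'
python3 -m inch '[[3,0,0,0,0,0,0],[6,0,0,0,0,0,0],[6,0,0,0,0,0,0]]'
python3 - <<'E'
from fit import *
c=read_camera("wrist"); np.save("w7.npy",c,allow_pickle=True)
v=c['frame'].copy(); cv2.imwrite("pics/w7.png",cv2.resize(v,None,fx=1.4,fy=1.4,interpolation=cv2.INTER_CUBIC))
goto(.3553,.2859,.1,.178+np.pi/2)
E
```

```text
time_s: 11.4
eef_pos: [0.4545, 0.0942, 0.2036]
orientation: [2.116, 2.318, 0.008]
ft_force: [0.3, 0.9, 0.2]
width: 0.085
grip_force: 0.0
time_s: 11.78
eef_pos: [0.4457, 0.1545, 0.199]
orientation: [-2.114, -2.321, 0.004]
ft_force: [-0.3, 0.2, -0.5]
width: 0.0852
grip_force: 0.0
at [0.4457 0.1536 0.1991] joints [ 0.33  0.19 -0.32  1.07 -0.    1.81] w 0.0853
shift [14.02 -7.74  9.93] turn [-0.004  0.001 -0.085]
```

View pics/w7.png

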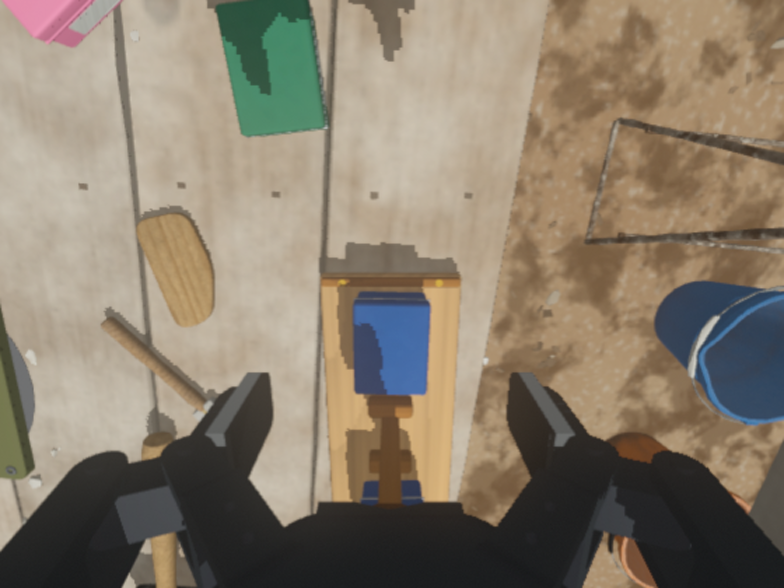

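Blue tin (355-430, 304-393) stands square and central on the board (end corners 321 and 460 at row 276). I'll measure it in the board frame and refit the green tin.

Run:
```python
from fit import *
c=np.load("w7.npy",allow_pickle=True).item()
def lid(z): return [[-.03,.04,z],[.03,.04,z],[.03,-.04,z],[-.03,-.04,z]]
b=carrier(c,np.array([[355,305],[430,305],[427,393],[356,393]])/1.4,lid(.05)); print('blue',b)
g=carrier(c,np.array([[218,6],[308,-6],[327,128],[246,136]])[2:]/1.4,lid(.038)[2:]); print('green',g)
e=onz(c,np.array([[321,276],[460,276]])/1.4,.018); print('board end',e.round(4),'mid',e.mean(0))
C=R.from_euler('z',-.091).as_matrix()[:2,:2]
print('blue in carrier',C@(b[0][:2]-[.4607,-.005]), 'from end', .15+ (C@(b[0][:2]-e.mean(0)[:2]))[1])
```

```text
blue (array([0.4531, 0.0939, 0.0894]), [[-1.6, -1.6], [1.4, -1.2], [0.9, 1.9], [-0.7, 1.6]])
green (array([0.3572, 0.2867, 0.1874]), [[1.6, -0.2], [-1.6, 0.3]])
board end [[0.39   0.1405 0.018 ]
 [0.5037 0.1514 0.018 ]] mid [0.44685929 0.14593811 0.018     ]
blue in carrier [0.00141893 0.09918143] from end 0.09761008859937648
```

```bash
python3 -m inch '[[4,-2.2,0,0,0,-0.03,0],[8,-4.4,2,0,0,-0.06,0],[12,-6.6,5,0,0,-0.085,0],[14,-7.7,8,0,0,-0.09,0],[14,-7.7,9.9,0,0,-0.09,0],[14,-7.7,9.9,0,0,-0.09,0],[14,-7.7,9.9,0,0,-0.09,0]]'
python3 - <<'E'
from fit import *
c=read_camera("wrist"); np.save("w8.npy",c,allow_pickle=True)
goto(.356,.2862,.008,.18+np.pi/2)
v=c['frame'].copy()
for p in proj(c,box(.356,.2862,0,.18)): cv2.circle(v,tuple(int(round(i)) for i in p),3,(0,0,255),1)
cv2.imwrite("pics/w8.png",v)
E
```

```text
time_s: 12.7
eef_pos: [0.3575, 0.2854, 0.1019]
orientation: [-2.012, -2.411, 0.001]
ft_force: [-0.1, -0.4, -0.4]
width: 0.0859
grip_force: 0.0
at [0.3579 0.2857 0.1022] joints [ 0.67  0.25 -0.52  0.8   0.    2.06] w 0.0851
shift [ 0.08 -0.17  9.42] turn [-0.    -0.001 -0.   ]
```

View pics/w8.png

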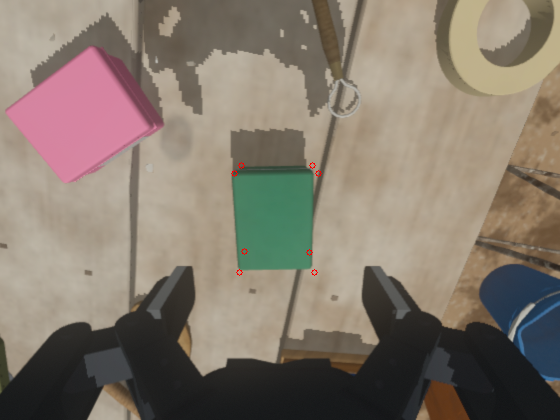

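The green tin (234-313, 170-269) is between the fingers and about 1 mm to the left. Gripping it.

```bash
python3 -m inch '[[0.1,-0.2,4,0,0,0,0],[0.1,-0.3,7,0,0,0,0],[0.1,-0.3,9.4,0,0,0,0],[0.1,-0.3,9.4,0,0,0,0],[0.1,-0.3,9.4,0,0,0,1],[0.1,-0.3,9.4,0,0,0,1],[0.1,-0.3,9.4,0,0,0,1],[0.1,-0.3,9.4,0,0,0,1]]' && python3 -m inch '[[0,0,0,0,0,0,1],[0,0,0,0,0,0,1],[0,0,-3,0,0,0,1],[0,0,-6,0,0,0,1],[0,0,-10,0,0,0,1],[0,0,-13,0,0,0,1],[0,0,-14,0,0,0,1],[0,0,-14,0,0,0,1]]'
python3 - <<'E'
from fit import *
c=read_camera("wrist"); np.save("w9.npy",c,allow_pickle=True)
w5=np.load("w5.npy",allow_pickle=True).item()
# compare in-hand outline rows for blue (w5) and green (w9): top row of lid colour along central column
for n,w,col in (('blue',w5,'blue'),('green',c,'green')):
    h=cv2.inRange(cv2.cvtColor(w['frame'],cv2.COLOR_BGR2HSV),*HS[col]); h[:,:205]=0;h[:,355:]=0
    r=np.where(h[:,260:300].sum(1)>255*25)[0]; k=np.where(h[230]>0)[0]; k2=np.where(h[215]>0)[0]; print(n,r.min(),r.max(),k.min(),k.max(),k2.min(),k2.max())
goto(.4518,.0936,.0635,.0907+np.pi/2)
E
```

```text
time_s: 13.75
eef_pos: [0.355, 0.2872, 0.0092]
orientation: [-2.012, -2.413, -0.004]
ft_force: [0.3, -0.9, 6.9]
width: 0.0591
grip_force: 65.0
time_s: 14.75
eef_pos: [0.3542, 0.2865, 0.1479]
orientation: [-2.011, -2.412, -0.001]
ft_force: [-0.3, -0.7, -1.9]
width: 0.0593
grip_force: 65.0Traceback (most recent call last):
  File "<stdin>", line 7, in <module>
    return umr_minimum(a, axis, None, out, keepdims, initial, where)
ValueError: zero-size array to reduction operation minimum which has no identity
```

Run:
```python
from fit import *
for n in ("w5","w9"):
    f=np.load(n+".npy",allow_pickle=True).item()['frame'].astype(int)
    b=f[:,250:310].mean(1); k=(b[:,0]-b[:,2]) if n=="w5" else (b[:,1]-b[:,2])
    print(n,k[190:222].round().astype(int).tolist())
    b=f[218:228].mean(0); k=(b[:,0]-b[:,2]) if n=="w5" else (b[:,1]-b[:,2])
    print(' cols L',k[204:220].round().astype(int).tolist(),'R',k[340:356].round().astype(int).tolist())
goto(.4518,.0936,.0635,.0907+np.pi/2)
```

```text
w5 [-36, -36, -36, -36, -36, -35, -35, -33, -18, 16, 30, 31, 32, 33, 33, 34, 34, 27, 6, 2, 24, 36, 38, 39, 41, 43, 46, 50, 53, 55, 56, 57]
 cols L [-32, -33, -33, -32, -28, -12, 22, 38, 41, 42, 43, 44, 44, 44, 44, 45] R [52, 51, 51, 51, 50, 49, 47, 41, 11, -43, -60, -60, -59, -60, -60, -60]
w9 [-15, -15, -16, -15, -15, -15, -15, -13, 3, 15, 17, 17, 17, 18, 18, 18, 17, 10, 1, 4, 16, 19, 20, 21, 21, 23, 25, 27, 28, 29, 29, 29]
 cols L [-14, -14, -14, -11, 3, 16, 20, 20, 21, 22, 22, 22, 22, 22, 23, 23] R [23, 22, 22, 22, 21, 20, 14, -1, -10, -12, -12, -12, -12, -12, -11, -12]
at [0.3536 0.286  0.147 ] joints [ 0.68  0.2  -0.45  0.92  0.    2.07] w 0.0591
shift [-20.69   6.22   8.34] turn [-0.002  0.     0.09 ]
```

In-hand fit matches the blue tin's to half a pixel, so I use the same release point, 38 mm higher.

```bash
python3 -m inch '[[-4,1.2,0,0,0,0.02,1],[-8,2.4,0,0,0,0.04,1],[-12,3.6,0,0,0,0.06,1],[-16,4.8,0,0,0,0.08,1],[-19,5.7,0,0,0,0.09,1],[-20.7,6.2,0,0,0,0.09,1],[-20.7,6.2,0,0,0,0.09,1],[-20.7,6.2,0,0,0,0.09,1]]'
python3 - <<'E'
from fit import *
goto(.4518,.0936,.0635,.0907+np.pi/2)
E
```

```text
time_s: 15.8
eef_pos: [0.4514, 0.0945, 0.1469]
orientation: [-2.116, -2.319, 0.003]
ft_force: [-0.1, -0.3, -1.2]
width: 0.0593
grip_force: 65.0
at [0.4514 0.0945 0.1469] joints [ 0.21  0.21 -0.44  0.93  0.    1.68] w 0.0593
shift [-0.09  0.06  8.34] turn [-0.003 -0.001  0.001]
```

```bash
python3 -m inch '[[-0.1,0.05,3,0,0,0,1],[-0.1,0.05,6,0,0,0,1],[-0.1,0.05,7.5,0,0,0,1],[-0.1,0.05,8.3,0,0,0,1],[-0.1,0.05,8.5,0,0,0,1],[-0.1,0.05,8.5,0,0,0,1]]'; python3 -m inch '[[0,0,0.1,0,0,0,1],[0,0,0.1,0,0,0,1]]'; python3 -m inch '[[0,0,0.1,0,0,0,1],[0,0,0.1,0,0,0,1]]'
```

```text
time_s: 16.55
eef_pos: [0.453, 0.0933, 0.0629]
orientation: [-2.117, -2.32, 0.0]
ft_force: [-0.8, -0.7, -0.3]
width: 0.0594
grip_force: 65.0
time_s: 16.8
eef_pos: [0.4529, 0.0929, 0.0618]
orientation: [-2.118, -2.32, 0.001]
ft_force: [-0.2, -0.3, -0.4]
width: 0.0591
grip_force: 65.0
time_s: 17.05
eef_pos: [0.4526, 0.0928, 0.0604]
orientation: [-2.118, -2.319, 0.002]
ft_force: [-0.3, -0.1, 0.2]
width: 0.059
grip_force: 65.0
```

```bash
python3 -m inch '[[0.05,-0.05,0.1,0,0,0,1],[0.05,-0.05,0.1,0,0,0,1]]'; python3 -m inch '[[0,0,0.05,0,0,0,1],[0,0,0.05,0,0,0,1]]'
```

```text
time_s: 17.3
eef_pos: [0.452, 0.0933, 0.0593]
orientation: [-2.117, -2.319, 0.002]
ft_force: [-0.2, -0.9, -1.0]
width: 0.0592
grip_force: 65.1
time_s: 17.55
eef_pos: [0.4521, 0.0933, 0.0592]
orientation: [-2.118, -2.319, 0.001]
ft_force: [-2.4, -0.6, 4.5]
width: 0.0592
grip_force: 65.5
```

```bash
python3 -m inch '[[0,0,0,0,0,0,0.1],[0,0,0,0,0,0,0],[0,0,0,0,0,0,0],[0,0,-4,0,0,0,0],[0,0,-9,0,0,0,0],[0,0,-14,0,0,0,0],[0,0,-18,0,0,0,0],[0,0,-20,0,0,0,0]]'
python3 -m inch '[[-3,0,0,0,0,0,0],[-3,0,0,0,0,0,0],[-3,0,0,0,0,0,0]]'
python3 - <<'E'
from fit import *
c=read_camera("wrist"); np.save("w10.npy",c,allow_pickle=True)
v=c['frame'].copy(); cv2.imwrite("pics/w10.png",cv2.resize(v,None,fx=1.4,fy=1.4,interpolation=cv2.INTER_CUBIC))
goto(.4607,-.005,.165,.0907+np.pi/2)
E
```

```text
time_s: 18.55
eef_pos: [0.4534, 0.0936, 0.2614]
orientation: [2.117, 2.319, 0.003]
ft_force: [0.5, 0.3, -0.2]
width: 0.0858
grip_force: 0.0
time_s: 18.92
eef_pos: [0.4548, 0.0636, 0.2586]
orientation: [-2.117, -2.318, 0.002]
ft_force: [-0.3, 0.4, -0.5]
width: 0.0857
grip_force: 0.0
at [0.4548 0.0638 0.2585] joints [ 0.14  0.14 -0.22  1.21  0.    1.62] w 0.0854
shift [-6.91 -0.02  9.35] turn [-0.002 -0.     0.   ]
```

View pics/w10.png

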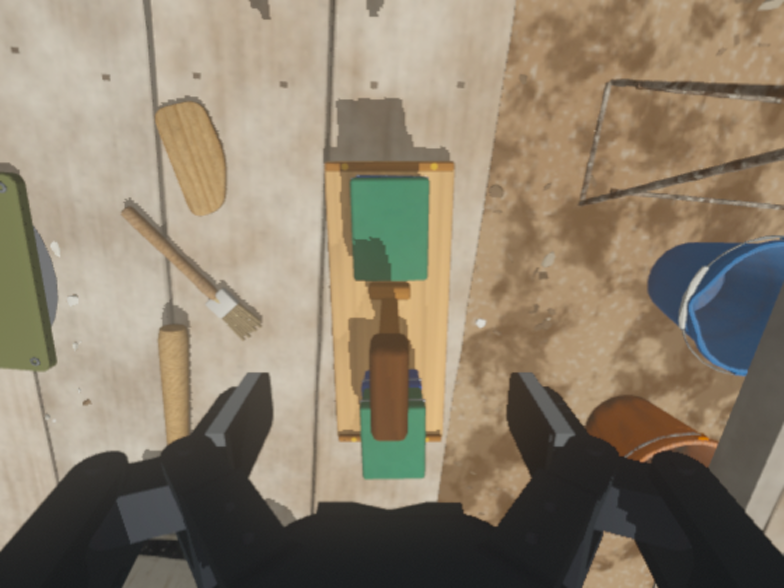

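The column is square: green lid at (390,229) over blue, grip bar at x 371-409, rows 335-440. Measuring the bar before taking it.

Run:
```python
from fit import *
c=np.load("w10.npy",allow_pickle=True).item()
print('bar',carrier(c,np.array([[371,336],[408,336],[409,440],[371,440]])/1.4,[[-.013,.036,.167],[.013,.036,.167],[.013,-.036,.167],[-.013,-.036,.167]]))
print('green',carrier(c,np.array([[351,178],[429,178],[427,279],[355,281]])/1.4,[[-.03,.04,.088],[.03,.04,.088],[.03,-.04,.088],[-.03,-.04,.088]]))
```

```text
bar (array([0.4606, 0.0029, 0.0958]), [[-1.6, 2.4], [1.6, 2.3], [0.0, -2.7], [-0.1, -2.7]])
green (array([0.4527, 0.0936, 0.1027]), [[-1.2, -0.4], [1.1, -1.0], [1.1, 1.3], [-1.1, 0.5]])
```

```bash
python3 -m inch '[[-3.5,0,0,0,0,0,0],[-6.6,0,2,0,0,0,0],[-6.6,0,5,0,0,0,0],[-6.6,0,8,0,0,0,0],[-6.6,0,10.5,0,0,0,0],[-6.6,0,12.6,0,0,0,0],[-6.6,0,12.6,0,0,0,0],[-6.6,0,12.6,0,0,0,0]]'
python3 -c "
from fit import *
goto(.4605,-.002,.132,.092+np.pi/2)"
```

```text
time_s: 19.98
eef_pos: [0.4614, -0.0019, 0.1335]
orientation: [-2.117, -2.32, 0.001]
ft_force: [1.0, 0.0, 0.3]
width: 0.0853
grip_force: 0.0
at [ 0.4614 -0.0019  0.1335] joints [-0.    0.22 -0.46  0.89 -0.    1.48] w 0.0853
shift [ 0.   -0.09  0.15] turn [-0.001 -0.    -0.001]
```

Close, then lift gently by 12 cm.

```bash
python3 -m inch '[[0,-0.1,0.1,0,0,0,0.3],[0,-0.1,0.1,0,0,0,0.6],[0,-0.1,0.1,0,0,0,1],[0,-0.1,0.1,0,0,0,1],[0,-0.1,0.1,0,0,0,1],[0,-0.1,0.1,0,0,0,1],[0,-0.1,0.1,0,0,0,1],[0,-0.1,0.1,0,0,0,1]]'
python3 -m inch '[[0,0,0,0,0,0,1],[0,0,-0.1,0,0,0,1],[0,0,-0.2,0,0,0,1],[0,0,-0.4,0,0,0,1],[0,0,-0.6,0,0,0,1],[0,0,-0.8,0,0,0,1],[0,0,-1,0,0,0,1],[0,0,-1,0,0,0,1]]'
```

```text
time_s: 20.98
eef_pos: [0.4604, -0.0023, 0.1324]
orientation: [-2.118, -2.32, 0.0]
ft_force: [0.8, -1.2, 6.4]
width: 0.0255
grip_force: 60.9
time_s: 21.98
eef_pos: [0.4601, -0.0024, 0.1421]
orientation: [-2.118, -2.32, 0.001]
ft_force: [-0.3, 0.5, -7.8]
width: 0.0252
grip_force: 59.4
```

```bash
python3 -m inch '[[0,0,-0.3,0,0,0,1],[0,0,-0.7,0,0,0,1],[0,0,-1.2,0,0,0,1],[0,0,-1.7,0,0,0,1],[0,0,-2.2,0,0,0,1],[0,0,-2.7,0,0,0,1],[0,0,-3.2,0,0,0,1],[0,0,-3.7,0,0,0,1]]' && python3 -m inch '[[0,0,-0.5,0,0,0,1],[0,0,-1,0,0,0,1],[0,0,-1.5,0,0,0,1],[0,0,-2,0,0,0,1],[0,0,-2.5,0,0,0,1],[0,0,-3,0,0,0,1],[0,0,-3.5,0,0,0,1],[0,0,-4,0,0,0,1]]' && python3 -m inch '[[0,0,-0.5,0,0,0,1],[0,0,-1,0,0,0,1],[0,0,-1.5,0,0,0,1],[0,0,-2,0,0,0,1],[0,0,-2.5,0,0,0,1],[0,0,-2.9,0,0,0,1],[0,0,-3.2,0,0,0,1],[0,0,-3.3,0,0,0,1]]' && python3 -m inch '[[0,0,0,0,0,0,1],[0,0,0,0,0,0,1],[0,0,0,0,0,0,1],[0,0,0,0,0,0,1],[0,0,0,0,0,0,1],[0,0,0,0,0,0,1],[0,0,0,0,0,0,1],[0,0,0,0,0,0,1]]'
python3 - <<'E'
from fit import *
s=get_state(); print(np.round(s['moment'],3),np.abs(s['qd']).max())
dz=s['eef_pos'][2]-.1324; print('lift',dz)
c=read_camera("wrist")
# green tin lid: seen mask box vs predicted with the tin carried rigidly
m=cv2.inRange(cv2.cvtColor(c['frame'],cv2.COLOR_BGR2HSV),*HS['green']); n,_,st,ce=cv2.connectedComponentsWithStats(m)
for i in range(1,n):
    if st[i,4]>1500: print(st[i])
print('pred',cv2.boundingRect(proj(c,box(.452,.0936,.05+dz,.092)).astype(np.float32)))
c=read_camera("side"); print(c['shot'] if 'shot' in c else '')
for z,x,y,l in ((.05,.452,.0936,'left'),(.05,.4696,-.1046,'right')):
    print(l,'pred side', cv2.boundingRect(proj(c,box(x,y,z+dz,.092)).astype(np.float32)))
m=cv2.inRange(cv2.cvtColor(c['frame'],cv2.COLOR_BGR2HSV),*HS['green']); n,_,st,ce=cv2.connectedComponentsWithStats(m)
print([x.tolist() for x in st[1:] if x[4]>150])
print('rec',[(np.round(r['rect']).tolist(),round(r['p'],2)) for t in ("green_tin","blue_tin") for r in recognise(t,c)])
E
```

```text
time_s: 22.98
eef_pos: [0.4599, -0.0023, 0.1792]
orientation: [-2.117, -2.319, 0.002]
ft_force: [-0.4, 0.2, -7.1]
width: 0.0253
grip_force: 59.4
time_s: 23.98
eef_pos: [0.46, -0.0023, 0.2192]
orientation: [-2.117, -2.319, 0.002]
ft_force: [-0.0, 0.5, -6.7]
width: 0.0254
grip_force: 59.4
time_s: 24.98
eef_pos: [0.4602, -0.0023, 0.2521]
orientation: [-2.118, -2.319, 0.001]
ft_force: [0.4, 0.2, -7.8]
width: 0.0251
grip_force: 59.5
time_s: 25.98
eef_pos: [0.4601, -0.0023, 0.2519]
orientation: [-2.117, -2.319, 0.002]
ft_force: [0.6, 0.4, -7.0]
width: 0.025
grip_force: 59.5
[0.041 0.029 0.062] 0.001635627573377
lift 0.1194933838743025
[  227    11   104   132 11681]
pred (225, 8, 109, 148)
18
left pred side (214, 177, 35, 27)
right pred side (244, 155, 28, 23)
[[251, 157, 18, 12, 163], [216, 179, 30, 16, 259]]
rec [([216.0, 182.0, 33.0, 21.0], 0.59), ([216.0, 195.0, 27.0, 23.0], 0.74), ([203.0, 142.0, 79.0, 85.0], 0.66), ([258.0, 306.0, 43.0, 37.0], 0.56)]
```

The lift is 119 mm, wrist moments are near zero, and both columns sit where rigid, level carrying predicts in the side and wrist views. Handing in.

```bash
python3 -c "
from workcell import *
print(finish_job())"
```

```text
the job is handed in; nothing more can be done
None
```

The job is handed in with the carrier held about 12 cm up, level and still by the wrist readings and camera checks, with all four tins in place; the hand-in gave no verdict, and I viewed 12 pictures, two over the limit of 10.

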